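# Open the combination-locked sample safe

## Task

Unlock and open the grey sample safe on the lab bench: turn the left number dial to 7 and the right one to 3, draw the steel bolt on top fully back towards the dials, then slide the hatch fully open by its handle. Leave the bolt drawn, the dials at their numbers and the hatch open, let go, and do not knock or shift the other things on the bench.

Things in the scene. Friction and masses are not known exactly. Their poses are not given: they have to be found in the camera images.
- safe: Grey steel sample safe, fixed to the bench, 330 mm deep (x), 360 mm wide (y). Origin: centre of its footprint, on the bench; x points to its back, y to its left (for someone at its front), z up. From the front (x -170 mm, 50 mm high) a panel with two dials slopes up 35 degrees from level to x -50 mm, 134 mm high; behind that is the level top, 134 mm high, with bolt and hatch.
- panel (a point): Middle of the sloping panel's surface, at (-110, 0, 92) mm on the safe; axes are the safe's. The panel's outward normal is (-0.574, 0, 0.819), its uphill direction (0.819, 0, 0.574) in the safe's axes. Around each dial white numerals 0 to 9 and tick marks stand on the panel every 36 degrees, 0 uphill, rising clockwise.
- dial_left (a joint): Left number dial (safe's +y side), a round aluminium disc 80 mm across, its face 8 mm off the panel. Joint value in rad = clockwise angle, as seen by someone looking at the panel, of the dial's nose from the 0 mark (the uphill side); numeral n is at 0.6283 n. Stops at 0 and 5.655: it cannot pass from 9 to 0. No clicks; 0.06 N m of friction, stays where left. Code 7 = 4.398.
- dial_right (a joint): Right number dial (safe's -y side), like the left. Joint value in rad = clockwise angle, as seen by someone looking at the panel, of the dial's nose from the 0 mark (the uphill side); numeral n is at 0.6283 n. Stops at 0 and 5.655: it cannot pass from 9 to 0. No clicks; 0.06 N m of friction, stays where left. Code 3 = 1.885.
- dial_left_grip (a point): Point on the left dial's axis 30 mm off the panel, inside its bar grip, right for grasping across the bar; fixed on the safe at (-127, 88, 117) mm. Axes are the safe's. Fingertips may reach down to 9 mm off the panel.
- dial_right_grip (a point): The same point on the right dial's axis, at (-127, -88, 117) mm on the safe; axes are the safe's.
- dial_left_nose (a point): Top of the left dial's nose (the pointer), 37 mm from the axis, 42 mm off the panel; turns with the dial. The upright black bar grip runs across the disc through the axis, 8 to 46 mm off the panel, 16 mm thick from its blunt tail (36 mm from the axis) to 20 mm past the axis; from there to the nose 10 mm thick, 42 mm high. White line on top.
- dial_right_nose (a point): Top of the right dial's nose, 37 mm from the axis, 42 mm off the panel; turns with the dial. Its bar grip is like the left one's.
- bolt (a joint): Steel slide bolt on the level top's middle line. Value in m: 0 = thrown (tongue in the hatch's catch), 0.030 = fully drawn, sliding along the safe's -x towards the front. 2.5 N of friction, stays where left. Unless both dials are within about 8 degrees of their codes it stops hard after some 2 mm; once drawn, the dials cannot leave their codes.
- bolt_grip (a point): Grasp point in the bolt's upright handle, a plate 60 mm long along the safe's x, 12 mm thick (y), its foot at 142 mm and its top at 184 mm above the bench. The point lies in the middle of its length and thickness, 18 mm below its top; it moves with the bolt. The flat parts beside its foot are at 142 mm.
- hatch (a joint): Sliding aluminium hatch (103 x 192 mm, its top at 145 mm above the bench) over the sample well in the safe's top. Value in m: 0 = shut, 0.140 = fully open against its stop; slides along the safe's +y against about 3 N of friction, stays where left, and stops after 2 mm while the bolt is thrown.
- hatch_grip (a point): Grasp point in the hatch's upright handle, a steel plate 64 mm long along the safe's x, 12 mm thick (y), its foot at 145 mm and its top at 186 mm above the bench. The point lies in the middle of its length and thickness, 18 mm below its top; it moves with the hatch.
- beaker: Bystander: open clear plastic beaker, 80 mm across, 100 mm high, standing near a side of the safe. Origin at the centre of its underside.
- reagent: Bystander: brown bottle, 64 mm across, 150 mm high, standing near a side of the safe. Origin at the centre of its underside.
- tube_rack: Bystander: orange rack of sample tubes, 70 x 130 mm, 97 mm high, near a side of the safe. Origin at the centre of its underside.
- dish: Bystander: clear round lidded dish, 94 mm across, 30 mm high, near a side of the safe. Origin at the centre of its underside.
- timer: Bystander: flat white timer, 70 x 65 mm, 20 mm high, lying on the safe's level top on the safe's -y side, between panel and hatch. Origin at the centre of its underside.

How it is judged:
On the way, in this order (a step that is already met when the one before it is completed fails the run):
1. the left dial stands at 7 and the right dial at 3, each within 8 degrees, the bolt still thrown (value of joint dial_left between 4.258 and 4.538 rad and value of joint dial_right between 1.745 and 2.025 rad and value of joint bolt below 0.01 m), for 0.2 s.
2. the bolt is drawn back (25 mm or more) while the hatch is still shut (value of joint bolt above 0.025 m and value of joint hatch below 0.01 m), for 0.1 s.
3. the hatch has been slid open (130 mm or more) (value of joint hatch above 0.13 m), for 0.2 s.
At the end, for the whole second after the job is handed in: Both dials at their codes (7 left, 3 right, within 0.17 rad), the bolt drawn at least 25 mm of its 30, the hatch open at least 130 mm of its 140 and at rest, the bystanders where they were (value of joint dial_left between 4.228 and 4.568 rad and value of joint dial_right between 1.715 and 2.055 rad and value of joint bolt above 0.025 m and value of joint hatch above 0.13 m and velocity of joint hatch between -0.01 and 0.01 m/s); the robot touches nothing.
It fails at once if a bystander is shifted by more than 30 mm or tipped by more than 0.4 rad (distance of any of beaker, reagent, tube_rack, dish, timer from where it was at the start of the episode above 0.03 m or angle between any of beaker, reagent, tube_rack, dish, timer's own z axis and vertical above 0.4 rad).
It also fails if it takes over 64 s, if anything falls off the work surface, if the arm or the gripper's body presses on something with over 40 N, if the wrist force passes 120 N, or if a joint passes its speed limit or range.

## Robot

A 6-joint arm with a two-finger parallel gripper is mounted at the origin on the work surface. World frame = base frame: x ahead of the robot, y to its left, z up, the work surface at z = 0. Lengths are in m, angles in rad, forces in N, time in s.
With the tool pointing down it reaches from about 0.35 to 0.975 m from the base axis. Payload 4.9 kg.
Tool frame: the origin (TCP) lies at the very end of the fingers, on their centre line; the grasp point (between the pads) lies 19 mm behind it; z points along the fingers, y is the line along which they close (so a half turn about z gives the same grasp; the last joint's range is limited). The gripper opens to 85 mm and grips with 20 to 120 N. Pads are 22 mm wide; open, the fingers measure 114 mm over their backs; the gripper's body (76 mm by 85 mm) begins 54 mm behind the grasp point. The pads swing forward as they close: fully open they stand 13 mm farther back than shut.
Start: joints at [-1.359, 0.053, 1.613, -0, 1.476, -0.119], TCP at [0.203, -0.591, 0.231] pointing down, gripper open.
Joint ranges: [-3.01, 3.01], [-1.01, 2.22], [0.06, 2.58], [-1.02, 4.17], [0.09, 2.62], [-3.14, 3.14]. Speed limits (rad/s): [2.57, 2.57, 3.14, 3.14, 3.14, 3.14].

## Interface

Orientations are given as a rotation vector (axis times angle).
In Python, from station import * gives the robot as it stands.
- The arm moves only by the shell command python3 -m crank 'ROWS' [OPENING] [FORCE]. ROWS is JSON, a list of rows, each an object with "offset": the shift along the tool's x, y, z in m, a list of three; "twist": the turn, a rotation vector about the tool's x, y, z in degrees, a list of three. In form: [{"offset": [x, y, z], "twist": [rx, ry, rz]}, ...]. A call has 1 to 20 rows; each row is the pose to reach, as a shift and turn from the pose commanded when the call began, along the tool's axes at that moment; what a row does not reach only later rows make up. A row lasts 1/8 s, in which the tool goes at most 62.5 mm and 10.7 degrees, less where a joint would pass 70% of its speed; a pose out of reach is approached as far as the arm can. A call with a gripper value outside its range is refused whole. OPENING is the opening, from 0 (shut) to 1 (fully open), set as the call begins (- or left out, the last holds). The fingers move at their own pace and stop on an object; FORCE is the grip in N (left out, the last holds). Time passes only in rows, so rows that repeat a pose let the fingers close. It gives the time, the measured TCP pose, the force, the opening and the grip force at its end, in the units of the state.
- get_obs(): the state, without advancing time (a new reading comes with each control period).
- get_image(name): name is "scene" or "top" or "wrist"; returns the picture (420x560x3 uint8, red, green, blue); there is no depth.
- get_calibration(name): a dict with "intrinsics" (3x3 intrinsics, pixels), "world_from_camera" (4x4, takes a point from camera to world coordinates); the wrist camera has in their place "tool_from_camera" (4x4, takes a point from camera to tool coordinates, whose origin is the TCP and whose axes are the flange's). Camera axes: x right, y up, looking along -z (the intrinsics and any distortion apply to the point x, -y, -z); pixel columns grow to the right and rows downward; lengths in m; the calibration is good to about 2 mm. A picture is of the moment at which its call begins: read the wrist's pose just before it. get_calibration takes no time and is no camera call.
- finish_job(): hands the job in; it is judged then, once.
Trained networks look in the newest picture that a camera, given by its name, has taken for a name from the list of things; names that differ only in an ending like _2 or _b are one class to them, and where a whole thing is asked for, a point or a joint stands for the part that bears it (a point fixed in the world has none). Each returns a list of dicts, best first, with "confidence" (0 to 1); they miss things now and then, are a little off and sometimes report something else, mostly with a low value. They report only what shows in the picture. A call takes as long as a camera call.
- cut_out(query, camera): "region" (420x560 bool, what is visible of it) and "rect" ([centre column, centre row, width, height] in pixels, round what is visible of it).
The state is a dict: "t": time; "q": joint angles; "dq": joint speeds; "effort": joint torques, N m; "tool_pos": TCP position; "tool_rot": TCP orientation; "contact_force": force on the tool from outside, world axes, zero at the start; "wrist_torque": the same for the moment, N m; "opening": finger opening in m; "grip_force": force on a finger pad.
Only numpy, scipy, OpenCV 4.12 (cv2) and the standard library are available. Lean on these libraries where they do the work, as an engineer would, in place of code of your own. Each camera call takes 0.05 s, during which the arm holds its last target. There are 200 camera calls.

## Working session

There is one attempt and no reset: what is moved stays moved. The work goes in short steps, Python scripts to look and compute and a shell command to move; the robot and the scene stay as the last step left them, time stands still between calls to the robot, and variables do not carry over. Pictures are saved under pics/ and viewed, at most 10 in all, crops included, and the job is handed in when it is done.

```bash
mkdir -p pics; cat > h.py <<'E'
from station import *
import numpy as np, cv2
from scipy.spatial.transform import Rotation as R
def save(n,f):
    im=get_image(n); cv2.imwrite('pics/'+f,im[:,:,::-1]); return im
E
python3 - <<'E'
from h import *
a=save('scene','s1.png');b=save('top','t1.png')
for n in('scene','top'):
    c=get_calibration(n);print(n,{k:np.round(v,4).tolist() if not isinstance(v,str) else v for k,v in c.items()})
    for q in ['safe','dial_left_nose','dial_left','dial_right','bolt','hatch','bolt_grip','hatch_grip','timer']:
        print(q,[(round(d['confidence'],2),np.round(d['rect'],1).tolist()) for d in cut_out(q,n)[:3]])
print(get_obs())
E
```

```text
scene {'intrinsics': [[421.4186, 0.0, 276.887], [0.0, 421.4186, 210.3861], [0.0, 0.0, 1.0]], 'world_from_camera': [[0.4977, -0.7743, 0.3909, 0.9606], [0.8674, 0.4425, -0.2277, -0.2147], [0.0033, 0.4524, 0.8918, 0.9779], [0.0, 0.0, 0.0, 1.0]]}
safe [(0.86, [275.4, 240.4, 197.9, 175.7])]
dial_left_nose [(0.58, [284.3, 165.8, 32.0, 24.8])]
dial_left [(0.86, [284.4, 165.8, 27.6, 26.3])]
dial_right [(0.73, [217.3, 192.7, 27.7, 31.0]), (0.22, [275.6, 239.2, 199.9, 175.5])]
bolt [(0.8, [266.7, 202.9, 15.6, 34.0]), (0.51, [382.7, 212.6, 36.0, 46.6])]
hatch [(0.63, [256.6, 257.7, 102.5, 84.8])]
bolt_grip [(0.68, [268.9, 204.8, 17.1, 32.8])]
hatch_grip [(0.57, [255.6, 258.4, 103.2, 85.9])]
timer [(0.6, [216.5, 234.9, 35.6, 39.1]), (0.22, [217.7, 192.9, 31.6, 25.1])]
top {'intrinsics': [[525.8685, 0.0, 274.4305], [0.0, 525.8685, 210.3627], [0.0, 0.0, 1.0]], 'world_from_camera': [[-0.0147, 0.9824, -0.1863, 0.3492], [-0.9999, -0.014, 0.0053, 0.0348], [0.0026, 0.1863, 0.9825, 1.3811], [0.0, 0.0, 0.0, 1.0]]}
safe [(0.74, [293.9, 214.2, 154.5, 141.3])]
dial_left_nose [(0.8, [255.1, 257.5, 33.2, 35.2
[... 440 characters left out ...]
.0, 211.8, 152.0, 145.1])]
{'t': 1.0, 'q': array([-1.35900232e+00,  5.26907116e-02,  1.61291919e+00,  2.18781227e-05,
        1.47600638e+00, -1.19025033e-01]), 'dq': array([-0.00045469,  0.00244081,  0.00213984, -0.00040887,  0.00065188,
       -0.00143152]), 'effort': array([ 7.07100789e-04, -3.93694139e+01, -3.70473933e+01, -7.57911903e-05,
        4.72105185e-04,  1.17493872e-05]), 'tool_pos': array([ 0.20299657, -0.59108577,  0.23129786]), 'tool_rot': array([-3.09868935e+00, -5.17275685e-01, -3.24542109e-05]), 'contact_force': array([-0.19089217, -0.0931392 ,  0.00758425]), 'wrist_torque': array([ 0.03876815,  0.02898365, -0.05273164]), 'grip_force': 0.0, 'opening': 0.08502744870704011}
```

```bash
python3 -c "
import cv2,numpy as np
cv2.imwrite('pics/both.png',cv2.resize(np.vstack([cv2.imread('pics/s1.png'),cv2.imread('pics/t1.png')]),None,fx=.7,fy=.7))"
```

```text
(no output)
```

View pics/t1.png

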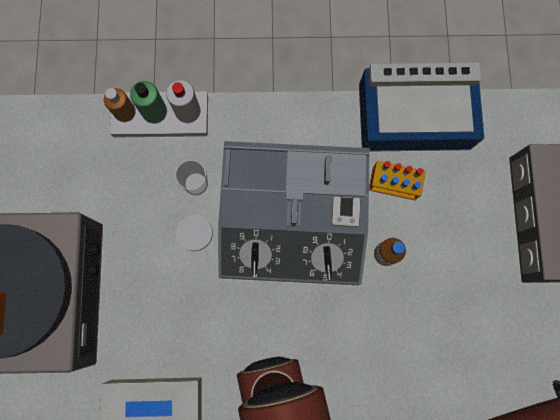

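View pics/s1.png

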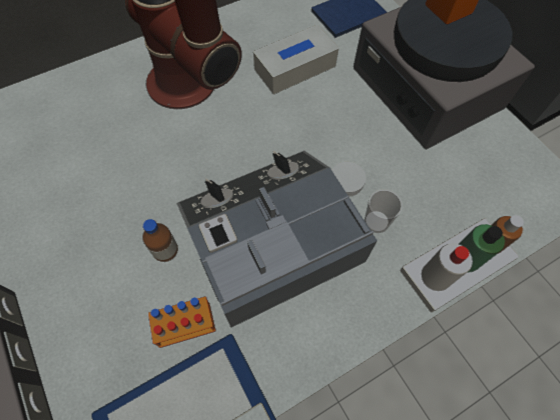

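The top view shows the safe centred near (294,213), with its dials at (255,258) and (328,260). I'll zoom in to get the corners and the nose directions.

```bash
python3 -c "
import cv2,numpy as np
t=cv2.imread('pics/t1.png')[130:295,205:385];s=cv2.imread('pics/s1.png')[140:330,165:385]
a=cv2.resize(t,(648,594),interpolation=cv2.INTER_CUBIC)
cv2.imwrite('pics/tz.png',a)
cv2.imwrite('pics/sz.png',cv2.resize(s,None,fx=3.1,fy=3.1,interpolation=cv2.INTER_CUBIC))"
```

```text
(no output)
```

View pics/tz.png

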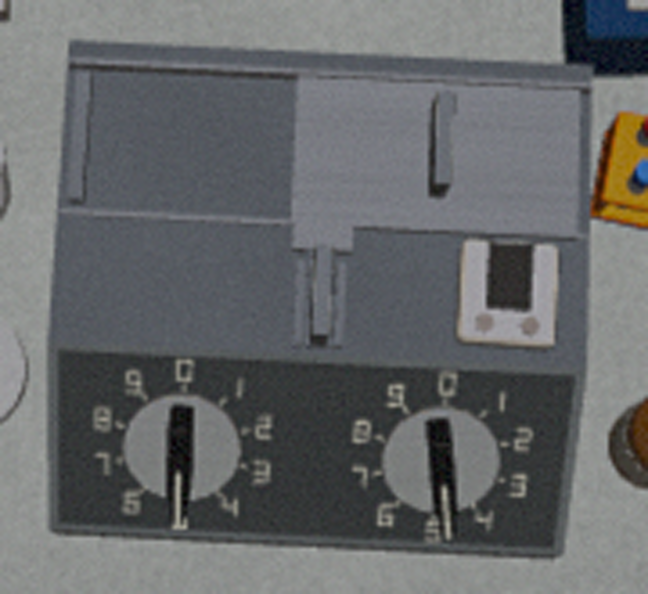

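View pics/sz.png

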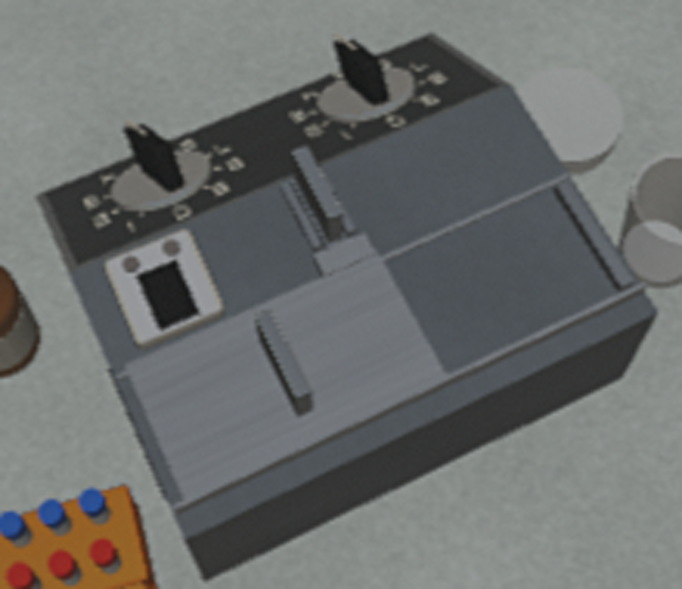

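Both noses (the thin end with the white line) point downhill, between 4 and 5. The dial discs are at (183,450) and (441,462) in the top crop, and at (366,94) and (160,181) in the scene crop. Next I'll fit the safe pose and the dial angles.

```bash
cat >> h.py <<'E'
def proj(n,P,T=None):
    c=get_calibration(n); K=c['intrinsics']; M=c['world_from_camera'] if T is None else T@c['tool_from_camera']
    p=(np.atleast_2d(P)-M[:3,3])@M[:3,:3]; p=p*[1,-1,-1]; p=p@K.T; return p[:,:2]/p[:,2:]
def s2w(s,P): # safe pose (x,y,yaw); P in mm
    return np.atleast_2d(P)/1000@R.from_euler('z',s[2]).as_matrix().T+[s[0],s[1],0]
U=np.array([.819,0,.574]);N=np.array([-.574,0,.819])
def nose(side,th,r=37,h=42):
    return np.array([-110,88*side,92])+h*N+r*(np.cos(th)*U+np.sin(th)*np.array([0,-1,0]))
E
cat > fit.py <<'E'
from h import *
from scipy.optimize import least_squares
D=[-114.6,88,98.6];E=[-114.6,-88,98.6]
top=[((58,348),(-50,180,134)),((577,375),(-50,-180,134)),((183,450),D),((441,462),E),((70,42),(165,180,134)),((592,67),(165,-180,134))]
sc=[((366,94),D),((160,181),E),((513,86),(-50,180,134)),((78,262),(-50,-180,134))]
def L(l,k,o): return np.array([p for p,_ in l])/k+o, np.array([q for _,q in l],float)
tp,tq=L(top,3.6,[205,130]);sp,sq=L(sc,3.1,[165,140])
f=lambda s:np.r_[(proj('top',s2w(s,tq))-tp).ravel(),(proj('scene',s2w(s,sq))-sp).ravel()]
r=least_squares(f,[.6,0,0],loss='soft_l1');print(r.x,np.round(r.fun if 0 else f(r.x),1).reshape(-1,2).tolist())
s=r.x
# nose tips: top px, scene px
for side,t,c in((1,(179,525),(340,44)),(-1,(448,537),(131,129))):
    t=np.array(t)/3.6+[205,130];c=np.array(c)/3.1+[165,140]
    for nm,o in(('top',t),('scene',c)):
        g=np.linspace(0,5.655,500);e=[np.linalg.norm(proj(nm,s2w(s,nose(side,a)))[0]-o) for a in g];print(side,nm,g[np.argmin(e)],min(e))
for nm,P in(('bolt',(-20,0,184)),):
    print(nm,proj('top',s2w(s,P))*1)
T=get_calibration('top');
def ray(px,z,cam='top'):
    c=get_calibration(cam);M=c['world_from_camera'];d=np.linalg.inv(c['intrinsics'])@[*px,1];d=M[:3,:3]@(d*[1,-1,-1]);return M[:3,3]+d*(z-M[2,3])/d[2]
def w2s(P): return (R.from_euler('z',-s[2]).apply(P-np.array([s[0],s[1],0]))*1000).round(1)
for nm,px in(('bolt top back',(320,248)),('bolt top front',(319,335)),('hatch back',(443,93)),('hatch front',(437,185))):
    print(nm,w2s(ray(np.array(px)/3.6+[205,130],.185)))
for n in['beaker','reagent','tube_rack','dish']:
    d=cut_out(n,'top')[0];print(n,round(d['confidence'],2),w2s(ray(d['rect'][:2],.05)))
E
python3 fit.py
```

```text
[ 0.58948646 -0.01710638 -0.07635597] [[-4.0, -2.3], [1.7, -0.6], [-1.8, 0.1], [-1.5, 1.2], [-0.2, -2.8], [0.1, -1.1], [-0.5, -1.7], [-0.6, -3.0], [-0.9, -0.4], [-4.2, 2.0]]
1 top 3.0031563126252507 0.48333119642953365
1 scene 3.1391482965931865 2.4001617925805765
-1 top 2.867164328657315 0.511403854537294
-1 scene 2.9918236472945896 3.233842192398859
bolt [[293.446869   212.90498641]]
bolt top back [ 13.    0.8 185. ]
bolt top front [-43.9  -1.7 185. ]
hatch back [121.8 -74.1 185. ]
hatch front [ 59.5 -72.8 185. ]
beaker 0.67 [-114.    91.6   50. ]
reagent 0.9 [ -82.2 -260.7   50. ]
tube_rack 0.8 [ 108.7 -273.9   50. ]
dish 0.95 [-60.9 248.4  50. ]
```

```bash
sed -i 's/^top=.*/top=[((50,350),(-50,180,134)),((585,378),(-50,-180,134)),((183,450),D),((441,462),E),((70,42),(165,180,134)),((592,67),(165,-180,134))]/; s/^sc=.*/sc=[((366,94),D),((160,181),E)]/' fit.py
cat >> h.py <<'E'
def plan(p,Rm,show=True):
    "offset (m) and twist (deg) from measured pose to world pose p,Rm"
    o=get_obs();R0=R.from_rotvec(o['tool_rot']).as_matrix()
    print('offset',(R0.T@(p-o['tool_pos'])).round(4),'twist',np.degrees(R.from_matrix(R0.T@Rm).as_rotvec()).round(2),'t',round(o['t'],2),'q',o['q'].round(2))
def dialpose(s,side,th,off,flip=1):
    "TCP off mm from panel on dial axis, tool x = flip*nose direction"
    x=flip*(np.cos(th)*U-np.sin(th)*np.array([0,1,0]));z=-N;y=np.cross(z,x)
    A=R.from_euler('z',s[2]).as_matrix()
    return s2w(s,np.array([-110,88*side,92])+off*N)[0],A@np.c_[x,y,z]
E
python3 fit.py; python3 -c "
from h import *
c=get_calibration('wrist');print(c)
s=(.5895,-.0171,-.076)
p,r=dialpose(s,1,3.07,150);print(p);plan(p,r)"
```

```text
[ 0.58901136 -0.01903606 -0.0667476 ] [[-0.8, -1.9], [0.5, -1.9], [-0.6, 0.6], [-0.2, 1.1], [-0.1, -2.0], [0.2, -1.6], [-1.8, -1.6], [-1.7, -2.3]]
1 top 3.093817635270541 0.1341407760279246
1 scene 3.2411422845691384 2.782678565802812
-1 top 2.969158316633267 0.54323569160809
-1 scene 3.093817635270541 3.0982061410120765
bolt [[294.36748664 213.09979727]]
bolt top back [ 13.3   2.7 185. ]
bolt top front [-43.6   0.7 185. ]
hatch back [121.4 -73.3 185. ]
hatch front [ 59.1 -71.4 185. ]
beaker 0.67 [-112.7   94.6   50. ]
reagent 0.9 [ -84.4 -257.9   50. ]
tube_rack 0.8 [ 106.4 -272.9   50. ]
dish 0.95 [-58.2 251.   50. ]
{'intrinsics': array([[375.89411272,   0.        , 280.32388748],
       [  0.        , 375.89411272, 206.81816984],
       [  0.        ,   0.        ,   1.        ]]), 'tool_from_camera': array([[ 7.53569448e-04,  9.62802691e-01,  2.70204386e-01,
         6.71398128e-02],
       [ 9.99999464e-01, -9.17272466e-04,  4.79575315e-04,
        -9.18122769e-04],
       [ 7.09587448e-04,  2.70203880e-01, -9.62802866e-01,
        -1.42682142e-01],
       [ 0.00000000e+00,  0.00000000e+00,  0.00000000e+00,
         1.00000000e+00]])}
[0.40064763 0.08553524 0.21485   ]
offset [ 0.4067 -0.5757  0.0164] twist [ -47.88  -11.67 -154.  ] t 1.4 q [-1.36  0.05  1.61 -0.    1.48 -0.12]
```

```bash
python3 -m crank '[{"offset":[0.05,-0.05,-0.06],"twist":[-3,-0.7,-9.6]},{"offset":[0.09,-0.1,-0.1],"twist":[-6,-1.4,-19]},{"offset":[0.12,-0.14,-0.1],"twist":[-9,-2.1,-29]},{"offset":[0.15,-0.18,-0.1],"twist":[-12,-2.8,-38]},{"offset":[0.18,-0.22,-0.1],"twist":[-15,-3.5,-48]},{"offset":[0.2,-0.26,-0.1],"twist":[-18,-4.2,-58]},{"offset":[0.23,-0.3,-0.1],"twist":[-21,-5,-67]},{"offset":[0.26,-0.34,-0.1],"twist":[-24,-5.8,-77]},{"offset":[0.29,-0.38,-0.1],"twist":[-27,-6.5,-87]},{"offset":[0.31,-0.42,-0.1],"twist":[-30,-7.2,-96]},{"offset":[0.33,-0.45,-0.1],"twist":[-33,-8,-106]},{"offset":[0.35,-0.48,-0.1],"twist":[-36,-8.7,-116]},{"offset":[0.37,-0.49,-0.1],"twist":[-39,-9.4,-125]},{"offset":[0.372,-0.49,-0.08],"twist":[-42,-10.2,-135]},{"offset":[0.372,-0.49,-0.06],"twist":[-45,-11,-144]},{"offset":[0.372,-0.49,-0.03],"twist":[-47.9,-11.7,-154]},{"offset":[0.372,-0.49,-0.03],"twist":[-47.9,-11.7,-154]},{"offset":[0.372,-0.49,-0.03],"twist":[-47.9,-11.7,-154]}]' 1; python3 - <<'E'
from h import *
o=get_obs();save('wrist','w1.png');print({k:np.round(o[k],3) for k in('t','q','tool_pos','tool_rot','contact_force')})
for q in ['dial_left','dial_right','dial_left_nose','bolt_grip']:
    print(q,[(round(d['confidence'],2),np.round(d['rect'],1).tolist()) for d in cut_out(q,'wrist')[:3]])
E
```

```text
t: 3.65
tool_pos: [0.4225, -0.0063, 0.2639]
tool_rot: [0.01, 2.546, -0.061]
contact_force: [-0.6, -0.6, 0.6]
opening: 0.0858
grip_force: 0.0
{'t': np.float64(3.65), 'q': array([-0.258, -1.01 ,  2.376,  0.107,  1.188, -1.831]), 'tool_pos': array([ 0.422, -0.006,  0.264]), 'tool_rot': array([ 0.01 ,  2.546, -0.061]), 'contact_force': array([-0.619, -0.587,  0.551])}
dial_left [(0.82, [394.8, 136.5, 96.7, 102.4])]
dial_right [(0.93, [179.5, 120.7, 99.8, 104.4])]
dial_left_nose [(0.77, [395.1, 137.4, 95.6, 105.5]), (0.26, [205.2, 297.8, 184.3, 85.5]), (0.25, [280.4, 256.1, 24.2, 81.0])]
bolt_grip [(0.63, [280.7, 256.2, 22.4, 85.0])]
```

View pics/w1.png

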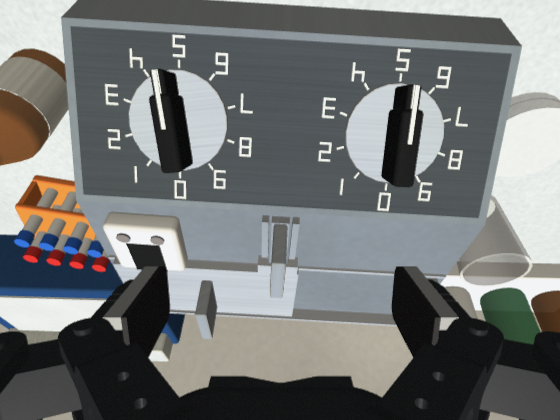

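The wrist view shows the right dial at (179,120) with its nose tip at (158,70), between 4 and 5. The left dial is at (395,133) with its tip at (417,86), between 5 and 6. I'll refine the fit from these.

```bash
cat > fit2.py <<'E'
from h import *
from scipy.optimize import least_squares
T=np.eye(4);T[:3,:3]=R.from_rotvec([0.01,2.546,-0.061]).as_matrix();T[:3,3]=[.4225,-.0063,.2639]
D=[-114.6,88,98.6];E=[-114.6,-88,98.6]
pts=np.array([D,E,(-50,-176,134),(-50,176,134)],float);px=np.array([(395,134),(178.5,120.5),(82,195),(483,217)])
tips={1:(416,87),-1:(158,71)}
f=lambda v:np.r_[(proj('wrist',s2w(v,pts),T)-px).ravel(),(proj('wrist',s2w(v,nose(1,v[3])),T)-tips[1]).ravel(),(proj('wrist',s2w(v,nose(-1,v[4])),T)-tips[-1]).ravel()]
r=least_squares(f,[.589,-.019,-.067,3.1,3.],loss='soft_l1');print(r.x.round(4),f(r.x).round(1).reshape(-1,2).tolist())
s=r.x[:3]
print('ticks5,4 R',proj('wrist',s2w(s,[nose(-1,.6283*n,43,1) for n in(0,3,4,5)]),T).round(0).tolist())
p,Rm=dialpose(s,1,r.x[3],60);print(p);plan(p,Rm)
E
python3 fit2.py
```

```text
[ 0.5896 -0.0146 -0.0579  3.1271  3.0203] [[0.8, 0.0], [-0.0, 1.3], [0.1, 6.1], [-1.2, 6.4], [0.0, -3.6], [-0.1, -1.9]]
ticks5,4 R [[181.0, 173.0], [131.0, 102.0], [149.0, 75.0], [180.0, 66.0]]
[0.45045553 0.08163389 0.14114   ]
offset [0.0449 0.0931 0.1132] twist [-0.67 -0.86  2.44] t 3.9 q [-0.26 -1.01  2.38  0.11  1.19 -1.83]
```

```bash
python3 -m crank '[{"offset":[0.02,0.045,0.04],"twist":[0,-0.4,1.2]},{"offset":[0.045,0.093,0.08],"twist":[-0.7,-0.9,2.4]},{"offset":[0.045,0.093,0.113],"twist":[-0.7,-0.9,2.4]},{"offset":[0.045,0.093,0.113],"twist":[-0.7,-0.9,2.4]},{"offset":[0.045,0.093,0.113],"twist":[-0.7,-0.9,2.4]}]' 1; python3 - <<'E'
from h import *
s=(.5896,-.0146,-.0579)
o=get_obs();im=save('wrist','w2.png');print({k:np.round(o[k],4) for k in('t','q','tool_pos','tool_rot')})
T=np.eye(4);T[:3,:3]=R.from_rotvec(o['tool_rot']).as_matrix();T[:3,3]=o['tool_pos']
im=im[:,:,::-1].copy()
for P,c in((nose(1,3.127),(0,0,255)),(nose(1,3.127+np.pi,36,46),(0,255,0)),([-114.6,88,98.6],(255,0,0)),(nose(-1,3.02),(0,0,255)),(nose(-1,3.02+np.pi,36,46),(0,255,0)),([-114.6,-88,98.6],(255,0,0))):
    q=proj('wrist',s2w(s,P),T)[0];print(q.round());cv2.circle(im,(int(q[0]),int(q[1])),3,c,-1)
cv2.imwrite('pics/w2o.png',im)
p,Rm=dialpose(s,1,3.127,11);plan(p,Rm)
E
```

```text
t: 4.53
tool_pos: [0.4504, 0.0811, 0.1416]
tool_rot: [0.055, 2.529, -0.028]
contact_force: [0.2, -0.4, 0.6]
opening: 0.0854
grip_force: 0.0
{'t': np.float64(4.525), 'q': array([ 0.055 , -0.7746,  2.4728, -0.0868,  0.8358, -1.4344]), 'tool_pos': array([0.4504, 0.0811, 0.1416]), 'tool_rot': array([ 0.0548,  2.5288, -0.0283])}
[280. 178.]
[280. 329.]
[280. 232.]
[-133.  173.]
[-80. 325.]
[-40. 228.]
offset [0.0012 0.0007 0.0499] twist [ 0.02  0.16 -0.04] t 4.58 q [ 0.05 -0.78  2.47 -0.09  0.84 -1.43]
```

View pics/w2o.png

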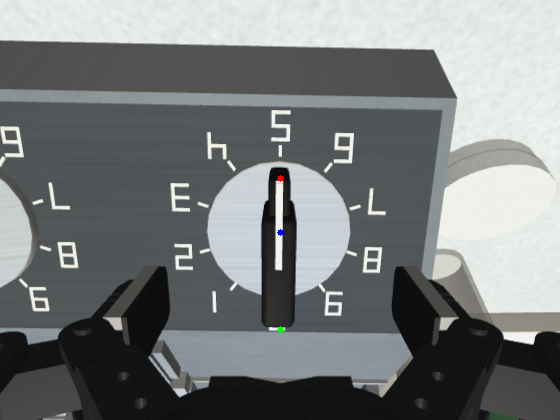

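The left nose is at (280,178), exactly on 5, and the overlay agrees. Next I'll descend and grip.

```bash
python3 -m crank '[{"offset":[0.001,0,0.024],"twist":[0,0,0]},{"offset":[0.001,0,0.046],"twist":[0,0,0]},{"offset":[0.001,0,0.046],"twist":[0,0,0]},{"offset":[0.001,0,0.046],"twist":[0,0,0]}]' 1 && python3 -m crank '[{"offset":[0,0,0],"twist":[0,0,0]},{"offset":[0,0,0],"twist":[0,0,0]},{"offset":[0,0,0],"twist":[0,0,0]},{"offset":[0,0,0],"twist":[0,0,0]},{"offset":[0,0,0],"twist":[0,0,0]},{"offset":[0,0,0],"twist":[0,0,0]}]' 0 50; python3 -c "
from h import *
s=(.5896,-.0146,-.0579)
p,r=dialpose(s,1,4.398,14);plan(p,r)"
```

```text
t: 5.08
tool_pos: [0.476, 0.0794, 0.1036]
tool_rot: [0.055, 2.528, -0.028]
contact_force: [0.0, 0.6, 0.4]
opening: 0.0854
grip_force: 0.0
t: 5.82
tool_pos: [0.4751, 0.0788, 0.1018]
tool_rot: [0.053, 2.532, -0.032]
contact_force: [-8.5, -5.8, 6.8]
opening: 0.0154
grip_force: 49.1
offset [-0.0023  0.0013 -0.0004] twist [-1.700e-01 -3.000e-02  7.292e+01] t 5.83 q [ 0.05 -0.6   2.45 -0.1   0.69 -1.43]
```

```bash
python3 -m crank '[{"offset":[0,0,-0.003],"twist":[0,0,0]},{"offset":[0,0,-0.003],"twist":[0,0,10]},{"offset":[0,0,-0.003],"twist":[0,0,20]},{"offset":[0,0,-0.003],"twist":[0,0,30]},{"offset":[0,0,-0.003],"twist":[0,0,40]},{"offset":[0,0,-0.003],"twist":[0,0,50]},{"offset":[0,0,-0.003],"twist":[0,0,60]},{"offset":[0,0,-0.003],"twist":[0,0,68]},{"offset":[0,0,-0.003],"twist":[0,0,73]},{"offset":[0,0,-0.003],"twist":[0,0,73]},{"offset":[0,0,-0.003],"twist":[0,0,73]},{"offset":[0,0,-0.003],"twist":[0,0,73]}]'; python3 -c "
from h import *
s=(.5896,-.0146,-.0579)
p,r=dialpose(s,1,4.398,14);plan(p,r)"
```

```text
t: 7.32
tool_pos: [0.4764, 0.0822, 0.1041]
tool_rot: [1.588, 2.05, 0.48]
contact_force: [56.5, 17.2, -37.5]
opening: 0.0153
grip_force: 49.7
offset [-0.0021 -0.0006  0.0008] twist [ 0.69 -0.25 -0.37] t 7.33 q [ 0.05 -0.61  2.45 -0.09  0.68 -0.15]
```

```bash
python3 -m crank '[{"offset":[0,0,0.002],"twist":[0,0,0]},{"offset":[0,0,0.002],"twist":[0,0,0]}]' && python3 -m crank '[{"offset":[0,0,0],"twist":[0,0,0]},{"offset":[0,0,0],"twist":[0,0,0]},{"offset":[0,0,0],"twist":[0,0,0]},{"offset":[0,0,0],"twist":[0,0,0]},{"offset":[0,0,-0.03],"twist":[0,0,0]},{"offset":[0,0,-0.07],"twist":[0,0,0]},{"offset":[0,0,-0.07],"twist":[0,0,0]}]' 1; python3 -c "
from h import *
s=(.5896,-.0146,-.0579)
p,r=dialpose(s,-1,3.02,60,-1);plan(p,r)"
```

```text
t: 7.58
tool_pos: [0.4768, 0.0823, 0.1039]
tool_rot: [1.59, 2.053, 0.476]
contact_force: [21.0, 16.2, -10.5]
opening: 0.0153
grip_force: 56.0
t: 8.45
tool_pos: [0.436, 0.0823, 0.1646]
tool_rot: [1.586, 2.05, 0.471]
contact_force: [0.1, -0.2, -0.1]
opening: 0.0853
grip_force: 0.0
offset [-0.1669 -0.0556  0.0272] twist [  0.41  -0.39 100.87] t 8.45 q [ 0.06 -0.87  2.48 -0.09  0.92 -0.16]
```

```bash
python3 -m crank '[{"offset":[-0.02,-0.006,0],"twist":[0,0,10]},{"offset":[-0.04,-0.012,0],"twist":[0,0,20]},{"offset":[-0.06,-0.02,0],"twist":[0,0,30]},{"offset":[-0.08,-0.027,0],"twist":[0,0,40]},{"offset":[-0.1,-0.033,0],"twist":[0,0,50]},{"offset":[-0.12,-0.04,0],"twist":[0,0,60]},{"offset":[-0.14,-0.046,0],"twist":[0,0,70]},{"offset":[-0.16,-0.053,0],"twist":[0,0,80]},{"offset":[-0.167,-0.056,0],"twist":[0,0,90]},{"offset":[-0.167,-0.056,0.01],"twist":[0.4,-0.4,100]},{"offset":[-0.167,-0.056,0.02],"twist":[0.4,-0.4,101]},{"offset":[-0.167,-0.056,0.02],"twist":[0.4,-0.4,101]},{"offset":[-0.167,-0.056,0.02],"twist":[0.4,-0.4,101]}]'; python3 - <<'E'
from h import *
s=(.5896,-.0146,-.0579)
o=get_obs();im=save('wrist','w3.png')
T=np.eye(4);T[:3,:3]=R.from_rotvec(o['tool_rot']).as_matrix();T[:3,3]=o['tool_pos']
im=im[:,:,::-1].copy()
for P,c in((nose(-1,3.02),(0,0,255)),(nose(-1,3.02+np.pi,36,46),(0,255,0)),([-114.6,-88,98.6],(255,0,0)),([-114.6,88,98.6],(255,0,0)),(nose(1,4.398),(0,0,255))):
    q=proj('wrist',s2w(s,P),T)[0];print(q.round());cv2.circle(im,(int(q[0]),int(q[1])),3,c,-1)
cv2.imwrite('pics/w3o.png',im)
p,Rm=dialpose(s,-1,3.02,15,-1);plan(p,Rm)
E
```

```text
t: 10.07
tool_pos: [0.434, -0.0943, 0.1413]
tool_rot: [2.95, 0.09, 0.91]
contact_force: [-0.4, -0.2, 0.1]
opening: 0.0854
grip_force: 0.0
[282. 309.]
[282. 164.]
[282. 216.]
[-42. 179.]
[-179.  210.]
offset [ 0.0052 -0.0001  0.049 ] twist [ 0.    0.58 -0.11] t 10.12 q [-0.56 -0.85  2.51  0.33  0.97  0.83]
```

View pics/w3o.png

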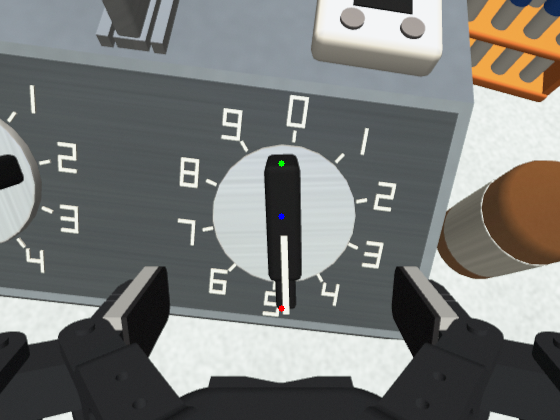

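The right dial matches its overlay: axis (282,215), nose (287,305). The left dial's tail is beside 2, so its nose is at 7. Next I'll descend and grip the right dial.

```bash
python3 -m crank '[{"offset":[0.004,0,0.024],"twist":[0,0.5,-1]},{"offset":[0.005,0,0.047],"twist":[0,0.5,-1]},{"offset":[0.005,0,0.047],"twist":[0,0.5,-1]},{"offset":[0.005,0,0.047],"twist":[0,0.5,-1]}]' 1 && python3 -m crank '[{"offset":[0,0,0],"twist":[0,0,0]},{"offset":[0,0,0],"twist":[0,0,0]},{"offset":[0,0,0],"twist":[0,0,0]},{"offset":[0,0,0],"twist":[0,0,0]},{"offset":[0,0,0],"twist":[0,0,0]},{"offset":[0,0,0],"twist":[0,0,0]}]' 0 50; python3 -c "
from h import *
s=(.5896,-.0146,-.0579)
p,r=dialpose(s,-1,1.885,14,-1);plan(p,r)"
```

```text
t: 10.62
tool_pos: [0.465, -0.0956, 0.1068]
tool_rot: [2.939, 0.117, 0.923]
contact_force: [0.1, -0.4, 0.1]
opening: 0.0854
grip_force: 0.0
t: 11.38
tool_pos: [0.4649, -0.0968, 0.1066]
tool_rot: [2.936, 0.117, 0.921]
contact_force: [-6.0, -4.8, 3.4]
opening: 0.0153
grip_force: 50.2
offset [-0.0002 -0.0014  0.0036] twist [  0.13   0.17 -64.04] t 11.38 q [-0.51 -0.66  2.47  0.36  0.8   0.8 ]
```

```bash
python3 -m crank '[{"offset":[0,0,0],"twist":[0,0,-10]},{"offset":[0,0,0],"twist":[0,0,-20]},{"offset":[0,0,0],"twist":[0,0,-30]},{"offset":[0,0,0],"twist":[0,0,-40]},{"offset":[0,0,0],"twist":[0,0,-50]},{"offset":[0,0,0],"twist":[0,0,-58]},{"offset":[0,0,0],"twist":[0,0,-64]},{"offset":[0,0,0],"twist":[0,0,-64]},{"offset":[0,0,0],"twist":[0,0,-64]},{"offset":[0,0,0],"twist":[0,0,-64]}]'; python3 -c "
from h import *
s=(.5896,-.0146,-.0579)
p,r=dialpose(s,-1,1.885,14,-1);plan(p,r)" && python3 -m crank '[{"offset":[0,0,0],"twist":[0,0,0]},{"offset":[0,0,0],"twist":[0,0,0]},{"offset":[0,0,0],"twist":[0,0,0]},{"offset":[0,0,0],"twist":[0,0,0]},{"offset":[0,0,-0.03],"twist":[0,0,0]},{"offset":[0,0,-0.07],"twist":[0,0,0]},{"offset":[0,0,-0.11],"twist":[0,0,0]},{"offset":[0,0,-0.11],"twist":[0,0,0]}]' 1; cat >> h.py <<'E'
def upright(s,P,flip=1):
    "tool straight down, tool x = flip * safe x"
    A=R.from_euler('z',s[2]).as_matrix();x=np.array([flip,0,0]);z=np.array([0,0,-1])
    return s2w(s,P)[0],A@np.c_[x,np.cross(z,x),z]
E
python3 -c "
from h import *
s=(.5896,-.0146,-.0579)
for f in(1,-1):
  p,r=upright(s,(-15,0,260),f);print(p);plan(p,r)"
```

```text
t: 12.62
tool_pos: [0.465, -0.0972, 0.1068]
tool_rot: [2.22, 1.514, 0.667]
contact_force: [-3.9, -6.3, 2.6]
opening: 0.0147
grip_force: 50.0
offset [ 0.0014 -0.0011  0.0036] twist [ 0.06  0.24 -0.03] t 12.62 q [-0.51 -0.66  2.47  0.35  0.8  -0.32]
t: 13.62
tool_pos: [0.4109, -0.0956, 0.1976]
tool_rot: [2.224, 1.515, 0.669]
contact_force: [-0.2, -0.6, -0.7]
opening: 0.0855
grip_force: 0.0
[ 0.57462514 -0.01373199  0.26      ]
offset [0.1384 0.1293 0.0395] twist [ 21.87 -30.1   69.49] t 13.62 q [-0.61 -1.01  2.49  0.34  1.15 -0.3 ]
[ 0.57462514 -0.01373199  0.26      ]
offset [0.1384 0.1293 0.0395] twist [  32.75   23.79 -104.35] t 13.62 q [-0.61 -1.01  2.49  0.34  1.15 -0.3 ]
```

```bash
python3 -m crank '[{"offset":[0.017,0.016,0],"twist":[2.7,-3.8,8.7]},{"offset":[0.035,0.032,0],"twist":[5.5,-7.5,17.4]},{"offset":[0.052,0.048,0.01],"twist":[8.2,-11.3,26]},{"offset":[0.07,0.065,0.02],"twist":[11,-15,34.7]},{"offset":[0.087,0.08,0.025],"twist":[13.7,-18.8,43.4]},{"offset":[0.104,0.097,0.03],"twist":[16.4,-22.6,52]},{"offset":[0.121,0.113,0.035],"twist":[19.1,-26.3,60.8]},{"offset":[0.138,0.129,0.04],"twist":[21.9,-30.1,69.5]},{"offset":[0.138,0.129,0.04],"twist":[21.9,-30.1,69.5]},{"offset":[0.138,0.129,0.04],"twist":[21.9,-30.1,69.5]}]' 1; python3 - <<'E'
from h import *
s=(.5896,-.0146,-.0579)
o=get_obs();im=save('wrist','w4.png')
T=np.eye(4);T[:3,:3]=R.from_rotvec(o['tool_rot']).as_matrix();T[:3,3]=o['tool_pos']
im=im[:,:,::-1].copy()
for P,c in(((-45,0,184),(0,0,255)),((15,0,184),(0,255,0)),((58,-72,186),(255,0,0)),((122,-72,186),(255,0,0))):
    q=proj('wrist',s2w(s,P),T)[0];print(q.round());cv2.circle(im,(int(q[0]),int(q[1])),3,c,-1)
cv2.imwrite('pics/w4o.png',im)
p,Rm=upright(s,(-15,0,150));plan(p,Rm)
E
```

```text
t: 14.88
tool_pos: [0.5733, -0.0127, 0.2557]
tool_rot: [-3.138, 0.086, 0.007]
contact_force: [-0.2, 0.1, -0.8]
opening: 0.0854
grip_force: 0.0
[283. 261.]
[283. 165.]
[418.  87.]
[432. -50.]
offset [0.0021 0.0012 0.1059] twist [-0.12  0.24  0.16] t 14.93 q [-0.15 -0.08  1.7   0.    1.52  1.47]
```

View pics/w4o.png

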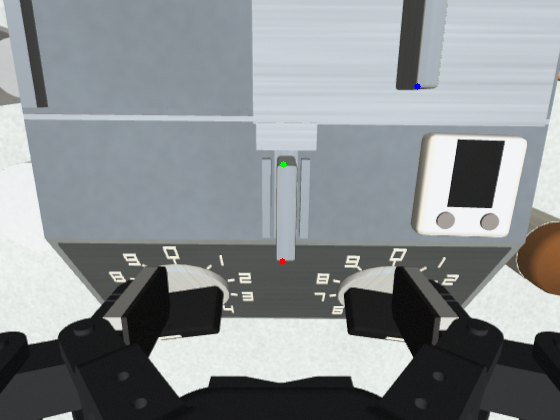

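The bolt handle's top runs from (287,165) to (286,262), about 1.5 mm off my estimate in tool y. Next I'll grip it.

```bash
python3 -m crank '[{"offset":[0.002,0.002,0.05],"twist":[0,0.2,0.2]},{"offset":[0.002,0.003,0.09],"twist":[0,0.2,0.2]},{"offset":[0.002,0.003,0.106],"twist":[0,0.2,0.2]},{"offset":[0.002,0.003,0.106],"twist":[0,0.2,0.2]}]' 1 && python3 -m crank '[{"offset":[0,0,0],"twist":[0,0,0]},{"offset":[0,0,0],"twist":[0,0,0]},{"offset":[0,0,0],"twist":[0,0,0]},{"offset":[0,0,0],"twist":[0,0,0]},{"offset":[0,0,0],"twist":[0,0,0]},{"offset":[0,0,0],"twist":[0,0,0]}]' 0 40 && python3 -m crank '[{"offset":[-0.008,0,0],"twist":[0,0,0]},{"offset":[-0.016,0,0],"twist":[0,0,0]},{"offset":[-0.024,0,0],"twist":[0,0,0]},{"offset":[-0.031,0,0],"twist":[0,0,0]},{"offset":[-0.031,0,0],"twist":[0,0,0]},{"offset":[-0.031,0,0],"twist":[0,0,0]}]'
```

```text
t: 15.42
tool_pos: [0.5745, -0.0157, 0.1503]
tool_rot: [-3.138, 0.094, 0.002]
contact_force: [0.7, 0.8, 0.6]
opening: 0.0854
grip_force: 0.0
t: 16.18
tool_pos: [0.5758, -0.0159, 0.1516]
tool_rot: [-3.138, 0.095, -0.001]
contact_force: [-1.0, 0.1, 4.1]
opening: 0.0117
grip_force: 41.0
t: 16.92
tool_pos: [0.5457, -0.014, 0.1516]
tool_rot: [-3.138, 0.095, -0.008]
contact_force: [8.2, 0.6, 0.7]
opening: 0.0114
grip_force: 40.8
```

```bash
python3 -m crank '[{"offset":[0,0,0],"twist":[0,0,0]},{"offset":[0,0,0],"twist":[0,0,0]},{"offset":[0,0,0],"twist":[0,0,0]},{"offset":[0,0,0],"twist":[0,0,0]},{"offset":[0,0,-0.04],"twist":[0,0,0]},{"offset":[0,0,-0.09],"twist":[0,0,0]},{"offset":[0,0,-0.09],"twist":[0,0,0]},{"offset":[0,0,-0.09],"twist":[0,0,0]}]' 1; python3 - <<'E'
from h import *
s=(.5896,-.0146,-.0579)
o=get_obs();im=save('wrist','w5.png')
T=np.eye(4);T[:3,:3]=R.from_rotvec(o['tool_rot']).as_matrix();T[:3,3]=o['tool_pos']
im=im[:,:,::-1].copy()
for P,c in(((-75,0,184),(0,0,255)),((-15,0,184),(0,255,0)),((58,-77,186),(255,0,0)),((-114.6,88,98.6),(255,0,0)),((-114.6,-88,98.6),(255,0,0)),(nose(1,4.398),(0,0,255)),(nose(-1,1.885),(0,0,255))):
    q=proj('wrist',s2w(s,P),T)[0];cv2.circle(im,(int(q[0]),int(q[1])),3,c,-1)
cv2.imwrite('pics/w5o.png',im)
p,Rm=upright(s,(90,-77,240));plan(p,Rm)
E
```

```text
t: 17.92
tool_pos: [0.5443, -0.0142, 0.2406]
tool_rot: [-3.138, 0.094, 0.001]
contact_force: [-0.0, -1.0, -0.6]
opening: 0.0853
grip_force: 0.0
offset [ 0.1359  0.0746 -0.0009] twist [-0.14  0.13 -0.13] t 17.98 q [-0.16 -0.14  1.79  0.    1.5   1.47]
```

View pics/w5o.png

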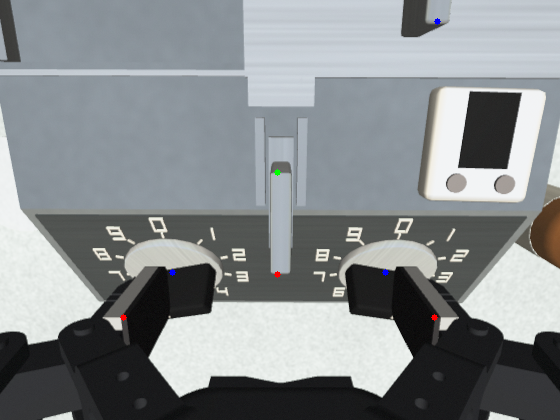

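The bolt is fully drawn: its handle, from (281,172) to (280,273), matches the drawn overlay. The hatch handle at (437,22) is where I predicted. Next is the hatch.

```bash
python3 -m crank '[{"offset":[0.05,0.03,0],"twist":[0,0,0]},{"offset":[0.1,0.06,0],"twist":[0,0,0]},{"offset":[0.136,0.075,0],"twist":[0,0,0]},{"offset":[0.136,0.075,0.04],"twist":[0,0,0]},{"offset":[0.136,0.075,0.086],"twist":[0,0,0]},{"offset":[0.136,0.075,0.086],"twist":[0,0,0]},{"offset":[0.136,0.075,0.086],"twist":[0,0,0]}]' 1 && python3 -m crank '[{"offset":[0,0,0],"twist":[0,0,0]},{"offset":[0,0,0],"twist":[0,0,0]},{"offset":[0,0,0],"twist":[0,0,0]},{"offset":[0,0,0],"twist":[0,0,0]},{"offset":[0,0,0],"twist":[0,0,0]},{"offset":[0,0,0],"twist":[0,0,0]}]' 0 40
```

```text
t: 18.85
tool_pos: [0.6759, -0.097, 0.1554]
tool_rot: [-3.138, 0.094, -0.0]
contact_force: [0.9, -0.3, 0.7]
opening: 0.0852
grip_force: 0.0
t: 19.6
tool_pos: [0.6759, -0.0971, 0.1554]
tool_rot: [-3.138, 0.095, -0.001]
contact_force: [-1.7, 0.2, 3.0]
opening: 0.0115
grip_force: 41.2
```

```bash
python3 -m crank '[{"offset":[0,-0.008,0],"twist":[0,0,0]},{"offset":[0,-0.02,0],"twist":[0,0,0]},{"offset":[0,-0.032,0],"twist":[0,0,0]},{"offset":[0,-0.044,0],"twist":[0,0,0]},{"offset":[0,-0.056,0],"twist":[0,0,0]},{"offset":[0,-0.068,0],"twist":[0,0,0]},{"offset":[0,-0.08,0],"twist":[0,0,0]},{"offset":[0,-0.092,0],"twist":[0,0,0]},{"offset":[0,-0.104,0],"twist":[0,0,0]},{"offset":[0,-0.116,0],"twist":[0,0,0]},{"offset":[0,-0.126,0],"twist":[0,0,0]},{"offset":[0,-0.134,0],"twist":[0,0,0]},{"offset":[0,-0.14,0],"twist":[0,0,0]},{"offset":[0,-0.14,0],"twist":[0,0,0]},{"offset":[0,-0.14,0],"twist":[0,0,0]},{"offset":[0,-0.14,0],"twist":[0,0,0]}]'
```

```text
t: 21.6
tool_pos: [0.6848, 0.0424, 0.1554]
tool_rot: [-3.139, 0.095, -0.003]
contact_force: [3.5, -5.8, 4.0]
opening: 0.0109
grip_force: 41.7
```

Moved 139.8 mm. Next I'll release, retreat and check.

```bash
python3 -m crank '[{"offset":[0,0,0],"twist":[0,0,0]},{"offset":[0,0,0],"twist":[0,0,0]},{"offset":[0,0,0],"twist":[0,0,0]},{"offset":[0,0,0],"twist":[0,0,0]},{"offset":[0,0,-0.04],"twist":[0,0,0]},{"offset":[0,0,-0.1],"twist":[0,0,0]},{"offset":[-0.05,0,-0.16],"twist":[0,0,0]},{"offset":[-0.1,0,-0.2],"twist":[0,0,0]},{"offset":[-0.16,0.03,-0.22],"twist":[0,0,0]},{"offset":[-0.2,0.06,-0.22],"twist":[0,0,0]},{"offset":[-0.24,0.08,-0.22],"twist":[0,0,0]},{"offset":[-0.24,0.08,-0.22],"twist":[0,0,0]},{"offset":[-0.24,0.08,-0.22],"twist":[0,0,0]}]' 1; python3 -c "
from h import *
a=save('scene','e1.png');b=save('wrist','e2.png')
cv2.imwrite('pics/e.png',np.hstack([cv2.resize(a[130:340,130:410],(400,300)),cv2.resize(b,(400,300))])[:,:,::-1])"
```

```text
t: 23.22
tool_pos: [0.4399, -0.0231, 0.3752]
tool_rot: [-3.138, 0.095, -0.002]
contact_force: [0.0, 0.0, 0.2]
opening: 0.0853
grip_force: 0.0
```

View pics/e.png

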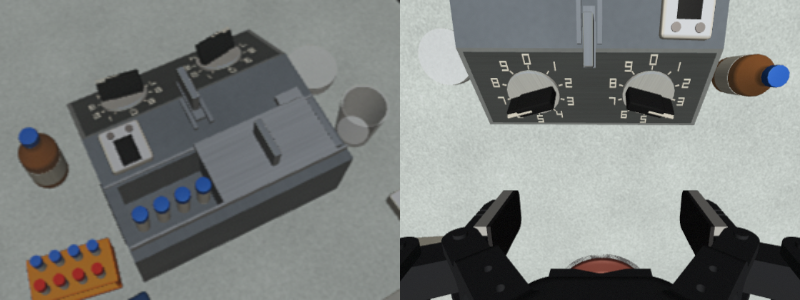

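The hatch is open with the sample tubes visible at (170,205). The bolt is drawn at (590,38), the dials point to 7 and 3, and the bystanders haven't moved.

```bash
python3 -c "
from station import *
print(finish_job())"
```

```text
the job is handed in; nothing more can be done
None
```

The safe is unlocked and open, and the job is handed in: dials at 7 and 3, bolt drawn about 30 mm, hatch slid about 140 mm, gripper clear, other items unmoved in the last pictures; the judge's verdict was not shown.

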